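Close a cream jar in the bench ratchet lid press

ROBOT

A 6-joint arm with a two-finger parallel gripper is mounted at the origin on the work surface. World frame = base frame: x ahead of the robot, y to its left, z up, the work surface at z = 0. Lengths are in m, angles in rad, forces in N, time in s.
With the tool pointing down it reaches from about 0.375 to 0.975 m from the base axis. Payload 3.8 kg.
Tool frame: the origin (TCP) lies midway between the tips of the shut fingers; the grasp point (between the pads) lies 19 mm behind it; z points along the fingers, y is the direction in which the jaws open and shut (so a half turn about z gives the same grasp; the last joint's range is limited). The gripper opens to 85 mm and grips with 20 to 120 N. Pads are 22 mm wide; open, the fingers measure 114 mm over their backs; the gripper's body (76 mm by 85 mm) begins 54 mm behind the grasp point. The pads swing forward as they close: fully open they stand 13 mm farther back than shut.
Start: joints at [-1.306, 0.264, 1.604, -0, 1.274, -0.037], TCP at [0.201, -0.644, 0.231] pointing down, gripper open.
Joint ranges: [-2.63, 2.63], [-0.94, 2.18], [0.31, 2.57], [-1.31, 4.45], [0, 2.66], [-2.55, 2.55]. Speed limits (rad/s): [2.57, 2.57, 3.14, 3.14, 3.14, 3.14].

INTERFACE

Orientations are given as a rotation vector (axis times angle).
In Python, from workcell import bot gives the robot as it stands.
- The arm moves only by the tool drive_tool, never from a script. Its argument "deltas" is a list of rows, each an object with "hand": the opening, from 0 (shut) to 1 (fully open); "offset": the shift along the world's x, y, z in cm, a list of three; "angular": the turn, a rotation vector about the world's x, y, z in degrees, a list of three. A call has 1 to 8 rows; each row is the pose to reach, as a shift and turn from the pose commanded when the call began; what a row does not reach only later rows make up. A row lasts 1/8 s, in which the tool goes at most 62.5 mm and 10.7 degrees, less where a joint would pass 70% of its speed; a pose out of reach is approached as far as the arm can. A call with a gripper value outside its range is refused whole. The fingers move at their own pace and stop on an object; "force" is the grip in N (left out, the last holds). Time passes only in rows, so rows that repeat a pose let the fingers close. It gives the time, the measured TCP pose, the force and the opening at its end, in the units of the state.
- bot.read_state(): the state, without advancing time (a new reading comes with each control period).
- bot.read_camera(name): name is "scene" or "top"; returns a dict with "frame" (384x512x3 uint8, blue, green, red), "mtx" (3x3 intrinsics, pixels), "k1" (the pictures are not rectified: a ray, as slopes to the right and down, at radius r is drawn at 1 + k1 r^2 times it, then the intrinsics apply), "R" (3x3) and "t" (3): a world point X has camera coordinates R X + t. Camera axes: x right, y down, z forward; pixel columns grow to the right and rows downward; lengths in m; the calibration is good to about 2 mm. A picture is of the moment at which its call begins. There is no depth.
- bot.finish_job(): hands the job in, once; it reports no verdict.
The state is a dict: "time": time; "q": joint angles; "joint_vel": joint speeds; "joint_torque": joint torques, N m; "tool_pos": TCP position; "tcp_rot": TCP orientation; "wrist_force": force on the tool from outside, world axes, zero at the start; "torque": the same for the moment, N m; "width": opening from 0.0 (shut) to 1.0 (fully open).
Only numpy, scipy, OpenCV 4.12 (cv2) and the standard library are available. Lean on these libraries where they do the work, as an engineer would, in place of code of your own. Each camera call takes 0.05 s, during which the arm holds its last target. There are 200 camera calls.

TASK

Close the cream jar in the lid press: set the square jar fully down into the square nest of the pulled-out slide, push the slide home under the ram, and work the lever in repeated full strokes until the lid is pressed all the way down onto the jar. Then push down the release pad so that the ram goes all the way back up, and leave the closed jar standing in its nest under the press. Do not disturb the glassware and containers standing around.

Things in the scene. Friction and masses are not known exactly. Their poses are not given: they have to be found in the camera images.
- ram_axis (a point): Blue bench press, fixed to the table; its place and turn vary. Point on the ram's vertical axis, 30 mm above the table. x points along the slide, from its pulled-out end (robot side) to home under the ram; y to the column (56 mm in x, 48 mm in y, centred 106 mm to +y); z up. The lever sticks out to -y. Bed and rails under the slide: up to 28 mm high, 84 mm wide.
- cap_top (a point): Top centre of the cap (34 by 36 mm) of the narrow steel tower above the ram, 323 mm above the table on the ram axis; axes as ram_axis. Below it the blue head, 44 mm wide in x, reaches from 23 mm on the -y side of the ram (there 166 to 190 mm above the table) to the column (there up to 262 mm).
- nest (a point): Centre of the floor of the square nest on the slide, 32 mm above the table; it moves with the slide, axes as ram_axis. The nest is an open pocket, its sides along x and y: 52 by 52 mm at the floor and for 5 mm up, then bevelled out to 58 by 58 mm at the top of its white walls, 12 mm above the floor; 64 mm square outside.
- slide (a joint): Travel of the slide in m: 0 fully pulled out (nest 120 mm in front of the ram axis), 0.12 home against its stop, nest under the ram. It starts anywhere from 0 to 0.025, takes 3 N to move and stays where it is left.
- push_plate (a point): Middle of the front face (away from the ram) of the slide's upright aluminium push plate, 74 mm above the table, 10 mm below the plate's top edge. The plate is 60 mm wide (y) and 8 mm thick; this face is 94 mm in front of the nest's centre. Axes as ram_axis: push it along +x.
- jar_mid (a point): The jar to close: frosted body 48 by 48 mm square, 50 mm high, and a round black push-on lid, 45 mm in diameter, 18 mm high. 74 mm high in all, 68 mm once closed; 0.13 to 0.25 kg. Point on its vertical axis, 35 mm above its underside; x and y square to its sides, z up. It stands on the table at any turn. All four sides are alike: any way round fits the nest.
- lid (a joint): How far the lid is pressed down on the jar, in m: 0 at the start (6 mm above the jar's shoulder), 0.006 fully home. It takes 40 N: the press is there to give it.
- ram (a joint): How far the ram is down, in m: 0 all the way up, its 38 mm round pad then 150 mm above the table. The ratchet holds it at about 0, 0.009, 0.019, 0.029, 0.039 or 0.049; it starts at one of the first three. The pad meets a proud lid at 0.044 and has it home at 0.050. A spring (4 to 8 N) lifts the ram when the holding pawl is off.
- lever (a joint): Angle of the ratchet lever in rad: 0 at rest, raised 0.25 above level; 0.42 at the bottom stop. A spring brings it back up in half a second. One full stroke down takes the ram down just one tooth (10 mm): the pawl takes up from about 0.15, the tooth clicks in past 0.37, a shorter stroke slips back. Once the lid is home the lever stops solid at about 0.39.
- tbar (a point): Centre of the black T-bar at the lever's end, 24 mm thick and 114 mm long along the press's x axis. At rest 296 mm above the table and 174 mm to -y of the ram axis; at the bottom stop 212 mm above the table and 177 mm to -y. Push it straight down from above: about 5 N while the ram is free, 14 N while the lid goes on. The point's axes turn with the lever.
- hold_pawl (a joint): Angle of the holding pawl's rocker in rad: 0 fully released, about 0.2 while the pawl sits in a tooth. Below about 0.06 the ram is let go.
- release_pad (a point): Middle of the top face of the black release pad (48 mm in x, 26 mm in y) on the holding pawl's rocker, about 76 mm to +y of the ram axis and 292 mm above the table. Pushed down 15 to 20 mm (about 2 N, its stop is at 20 mm) it lifts the holding pawl, and with the lever at rest the ram springs up. Let go, the pad springs back.
- beaker: Bystander: empty glass beaker, 84 mm in diameter, 110 mm high; origin at the centre of its underside.
- amber: Bystander: amber bottle, 60 mm in diameter, 130 mm high; origin at the centre of its underside.
- stock_jar: Bystander: round white jar with an orange lid, 72 mm in diameter, 85 mm high; origin at the centre of its underside.
Not all that is in view belongs to the job. What is shaped like the part that bears jar_mid but purple or red is not meant.

How it is judged:
By the outcome, as a careful person would: the job done as asked, in the order asked, and still so for the second after the job is handed in, with the robot touching nothing.
It also fails if it takes over 72 s, if anything falls off the work surface, if the arm or the gripper's body presses on something with over 40 N, if the wrist force passes 120 N, or if a joint passes its speed limit or range.

## Working session

There is one attempt and no reset: what is moved stays moved. The work goes in short steps, Python scripts to look and compute and a tool call to move; the robot and the scene stay as the last step left them, time stands still between calls to the robot, and variables do not carry over. Pictures are saved under pics/ and viewed, about 8 in all and at most 12, crops included, and the job is handed in when it is done.

Besides the shell and the picture viewer there is one more tool, called in YAML: its name, and indented under it one key for each argument. drive_tool: Moves the arm, as the interface text tells. Its arguments: {"type":"object","properties":{"deltas":{"type":"array"},"force":{"type":"number"}},"required":["deltas"]}

```bash
mkdir -p pics; cat > h.py <<'E'
import numpy as np, cv2
from workcell import bot
def cam(n):
    c=bot.read_camera(n); return c
def proj(c,X):
    X=np.atleast_2d(X)@c["R"].T+c["t"]; s=X[:,:2]/X[:,2:]
    r2=(s**2).sum(1,keepdims=True); s=s*(1+c["k1"]*r2)
    return s@c["mtx"][:2,:2].T+c["mtx"][:2,2]
def ray(c,px):
    p=np.atleast_2d(np.float64(px))
    s=cv2.undistortPoints(p.reshape(-1,1,2),c["mtx"],np.array([c["k1"],0,0,0.])).reshape(-1,2)
    d=np.c_[s,np.ones(len(s))]@c["R"]; o=-c["R"].T@c["t"]
    return o,d
def plane(c,px,z):
    o,d=ray(c,px); return o+d*((z-o[2])/d[:,2:])
def tri(c1,p1,c2,p2):
    o1,d1=ray(c1,p1);o2,d2=ray(c2,p2);d1=d1[0];d2=d2[0]
    A=np.c_[d1,-d2];s=np.linalg.lstsq(A,o2-o1,rcond=None)[0]
    a=o1+d1*s[0];b=o2+d2*s[1];return (a+b)/2,np.linalg.norm(a-b)
E
python3 - <<'E'
from h import *
import pickle
for n in("scene","top"):
    c=cam(n);pickle.dump(c,open(n+".pkl","wb"))
    cv2.imwrite(f"pics/{n}0.png",cv2.resize(c["frame"],None,fx=1.5,fy=1.5,interpolation=cv2.INTER_CUBIC))
    print(n,c["mtx"].tolist(),c["k1"],-c["R"].T@c["t"],c["R"].round(2).tolist())
print(bot.read_state())
E
```

```text
scene [[384.6088799251963, 0.0, 255.8464486960477], [0.0, 384.6088799251963, 188.4291167210776], [0.0, 0.0, 1.0]] -0.07222230095916345 [1.02258134 0.87160429 0.82197828] [[-0.87, 0.49, -0.01], [0.26, 0.45, -0.85], [-0.42, -0.75, -0.52]]
top [[469.9676528045236, 0.0, 260.16511807639375], [0.0, 469.9676528045236, 190.58675780324867], [0.0, 0.0, 1.0]] -0.03564740551681136 [ 0.29673382 -0.03067854  1.7220953 ] [[0.01, -1.0, -0.02], [-0.99, -0.01, -0.16], [0.15, 0.02, -0.99]]
{'time': 0.1, 'q': array([-1.30588849e+00,  2.64683067e-01,  1.60526302e+00,  1.27316970e-05,
        1.27371713e+00, -3.68929566e-02]), 'joint_vel': array([ 0.00107405, -0.00021957, -0.0052332 ,  0.00131524,  0.00017264,
       -0.00124178]), 'joint_torque': array([ 7.86864694e-04, -5.16704071e+01, -3.68591094e+01, -1.86478178e-05,
        6.31936913e-03, -3.78424306e-05]), 'tool_pos': array([ 0.20046625, -0.64383499,  0.23006918]), 'tcp_rot': array([-3.10385773e+00, -4.71955206e-01,  3.50776811e-04]), 'wrist_force': array([ 0.28670268, -0.29832536, -0.04951635]), 'torque': array([0.02091898, 0.04762713, 0.00694356]), 'width': 1.0038980104486264}
```

View pics/scene0.png

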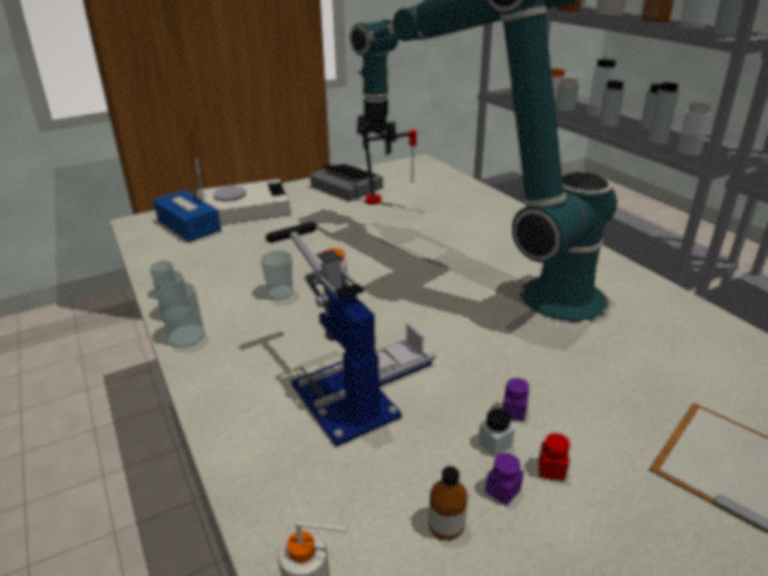

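View pics/top0.png

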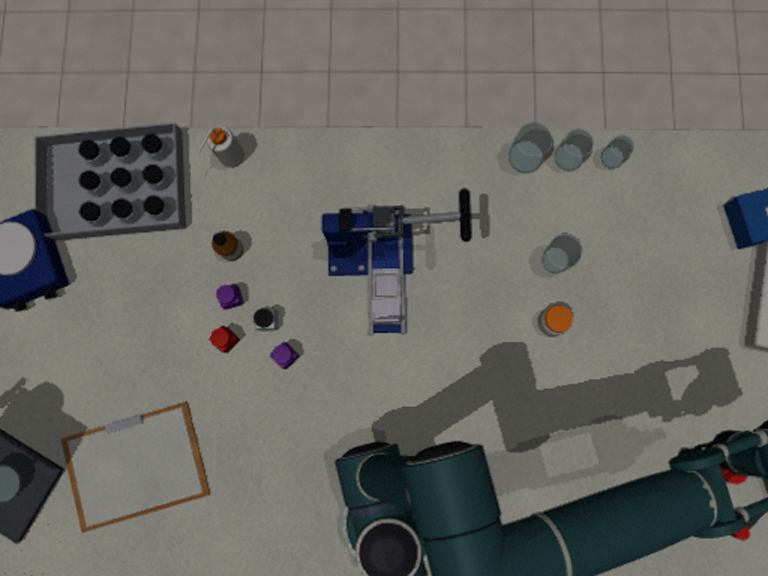

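Top view (1.5x): the frosted jar with the black lid is at (264,318). Look-alikes: purple (229,296), purple (285,355), red (223,338), and the black caps in the tray (90–155,145–210). The press is at (390,250), with its T-bar at (465,215) and push plate near (388,330). I choose the jar at (264,318) and check it in a close crop.

```bash
python3 - <<'E'
from h import *
import pickle
c=pickle.load(open("top.pkl","rb"));s=pickle.load(open("scene.pkl","rb"))
f=c["frame"]
a=cv2.resize(f[185:245,140:215],None,fx=5,fy=5,interpolation=cv2.INTER_CUBIC)
b=cv2.resize(f[120:230,210:330],None,fx=5,fy=5,interpolation=cv2.INTER_CUBIC)[:,:425]
b=cv2.resize(f[120:230,210:330],(600,550),interpolation=cv2.INTER_CUBIC)
a=cv2.resize(f[190:235,155:195],(200,225),interpolation=cv2.INTER_CUBIC)
o=np.zeros((550,800,3),np.uint8);o[:,:600]=b;o[:225,600:]=a
g=s["frame"]
o[225:465,600:]=cv2.resize(g[260:308,315:355],(200,240),interpolation=cv2.INTER_CUBIC)
cv2.imwrite("pics/crop1.png",o)
gray=f.max(2)
def blob(m,roi,name):
    x0,y0,x1,y1=roi;k=np.zeros_like(m);k[y0:y1,x0:x1]=m[y0:y1,x0:x1]
    cs=cv2.findContours(k,cv2.RETR_EXTERNAL,cv2.CHAIN_APPROX_NONE)[0];q=max(cs,key=cv2.contourArea)
    r=cv2.minAreaRect(q);mo=cv2.moments(q);ct=(mo["m10"]/mo["m00"],mo["m01"]/mo["m00"]);print(name,r,ct,cv2.contourArea(q));return ct,r
d=(gray<45).astype(np.uint8)
ct,_=blob(d,(165,200,190,225),"lid");print(plane(c,ct,.074))
ct,_=blob(d,(295,120,330,170),"tbar");print(plane(c,ct,.296))
gs=g.max(2);ds=(gs<50).astype(np.uint8)
ct2,_=blob(ds,(315,265,350,292),"lid scene");print(plane(s,ct2,.067))
ct2,_=blob(ds,(170,140,215,170),"tbar scene")
print(tri(c,ct,s,ct2))
E
```

```text
lid ((175.5, 211.5), (11.0, 13.0), 90.0) (175.3058103975535, 211.44954128440367) 109.0
[[0.47789194 0.30437549 0.074     ]]
tbar ((309.5, 143.0), (34.0, 7.0), 90.0) (309.65963060686016, 143.16534740545293) 189.5
[[ 0.67140772 -0.1527801   0.296     ]]
lid scene ((332.5, 279.0), (14.0, 15.0), 90.0) (332.18905472636817, 279.1323383084577) 167.5
[[0.47435504 0.30850073 0.067     ]]
tbar scene ((193.57470703125, 154.28009033203125), (5.861825466156006, 32.529911041259766), 75.0685806274414) (193.61825726141078, 154.38174273858922) 120.5
(array([ 0.67055913, -0.15245603,  0.2981103 ]), np.float64(0.000631304727899033))
```

View pics/crop1.png

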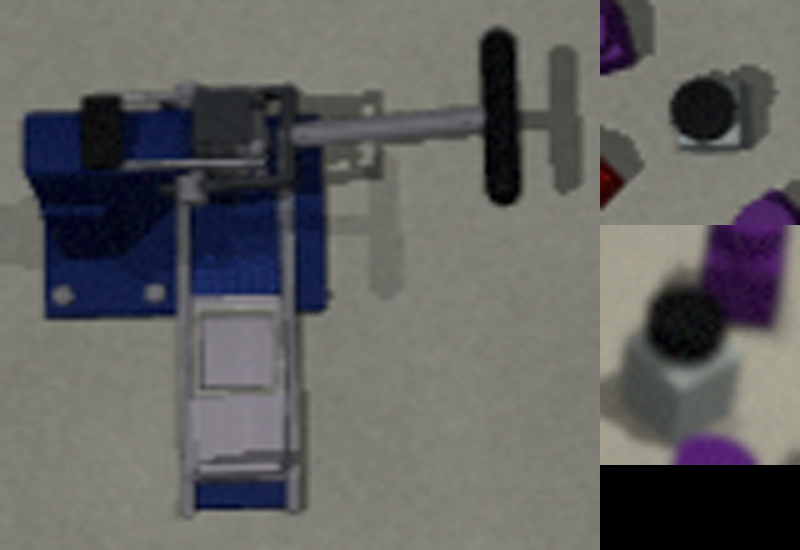

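The crop confirms a frosted square body with a black lid at top px (175.3,211.4), sides nearly square to the image. In the crop, the cap is at (224,118), the nest outline at (190–282,298–392), and the T-bar runs from (497,30) to (505,205).

```bash
python3 - <<'E'
from h import *
import pickle
c=pickle.load(open("top.pkl","rb"));s=pickle.load(open("scene.pkl","rb"))
def P(x,y,ox=210,oy=120,sc=5): return ((x+.5)/sc-.5+ox,(y+.5)/sc-.5+oy)
def yaw(a,b): d=b-a; return np.degrees(np.arctan2(d[1],d[0]))
q=plane(c,[P(505,205),P(497,30)],.302);print("tbar",q.round(4).tolist(),yaw(*q),np.linalg.norm(q[1]-q[0]))
q=plane(c,[P(188,510),P(183,200)],.028);print("railL",q.round(4).tolist(),yaw(*q))
q=plane(c,[P(293,510),P(285,200)],.028);print("railR",q.round(4).tolist(),yaw(*q))
q=plane(c,[P(191,392),P(190,299),P(278,297),P(284,389)],.044);print("nest",q.round(4).tolist(),q.mean(0),[np.linalg.norm(q[i]-q[i-1]).round(4) for i in range(4)])
q=plane(c,P(224,118),.323);print("cap",q)
q=plane(c,P(102,131),.292);print("relpad",q)
q=plane(c,[P(193,468),P(290,466)],.084);print("plate top",q.round(4).tolist())
q=plane(c,[P(27,115),P(47,317),P(328,307)],.008);print("base",q.round(4).tolist(),yaw(q[1],q[0]))
R=lambda x,y:P(x-600,y-225,315,260)
q=plane(s,[R(622,360),R(685,399),R(738,352)],.05);print("jar sh scene",q.round(4).tolist(),[np.linalg.norm(q[i]-q[i-1]).round(4) for i in (1,2)],yaw(q[0],q[1]),yaw(q[2],q[1]),(q[0]+q[2])/2)
q=plane(s,[R(685,435)],.0);print("front foot",q)
T=lambda x,y:P(x-600,y,155,190)
q=plane(c,[T(678,150),T(742,150),T(744,84)],.05);print("jar top",q.round(4).tolist(),yaw(q[1],q[0]),(q[0]+q[2])/2)
# otsu-free body mask in top
hsv=cv2.cvtColor(c["frame"],cv2.COLOR_BGR2HSV)
print(c["frame"][204:224,166:186].sum(2).tolist().__str__().replace("], [","\n"))
E
```

```text
tbar [[0.6145, -0.1549, 0.302], [0.7263, -0.1505, 0.302]] 2.2260513713301258 0.11190924906320263
railL [[0.4486, 0.0511, 0.028], [0.6778, 0.0584, 0.028]] 1.8337274599734308
railR [[0.4494, -0.0248, 0.028], [0.6783, -0.0169, 0.028]] 1.9886548016186796
nest [[0.5325, 0.0495, 0.044], [0.6007, 0.0513, 0.044], [0.6027, -0.0126, 0.044], [0.5353, -0.0176, 0.044]] [0.5678066  0.01765989 0.044     ] [np.float64(0.0671), np.float64(0.0682), np.float64(0.0639), np.float64(0.0676)]
cap [[0.66304979 0.01860716 0.323     ]]
relpad [[0.66230747 0.09607161 0.292     ]]
plate top [[0.4731, 0.0453, 0.084], [0.4752, -0.0226, 0.084]]
base [[0.7469, 0.1781, 0.008], [0.5928, 0.159, 0.008], [0.602, -0.0493, 0.008]] 7.041361521165727
jar sh scene [[0.511, 0.2998, 0.05], [0.4994, 0.3397, 0.05], [0.4526, 0.3275, 0.05]] [np.float64(0.0415), np.float64(0.0483)] 106.22420281034617 14.645599790779787 [0.48180921 0.31366933 0.05      ]
front foot [[0.48242089 0.32634269 0.        ]]
jar top [[0.451, 0.3265, 0.05], [0.4515, 0.2804, 0.05], [0.4991, 0.2807, 0.05]] 90.6045906451192 [0.4750258 0.3036008 0.05     ]
[[36
[... 1164 characters left out ...]
, 157, 185
373, 378, 379, 361, 350, 393, 255, 126, 56, 65, 57, 33, 92, 279, 420, 422, 366, 190, 166, 184
362, 377, 378, 362, 337, 400, 388, 354, 230, 177, 218, 303, 378, 381, 381, 375, 337, 155, 161, 179
365, 373, 373, 356, 304, 223, 196, 196, 185, 173, 177, 183, 189, 199, 203, 199, 193, 177, 169, 247
369, 381, 377, 357, 320, 319, 315, 278, 253, 250, 246, 248, 272, 278, 278, 276, 296, 367, 360, 363
377, 370, 372, 372, 366, 368, 366, 368, 371, 370, 372, 380, 372, 361, 363, 361, 375, 374, 372, 373
376, 371, 365, 369, 359, 370, 368, 375, 378, 383, 379, 380, 372, 372, 373, 373, 375, 368, 374, 379
379, 377, 367, 371, 368, 362, 376, 368, 369, 376, 376, 368, 364, 376, 376, 369, 371, 370, 384, 373]]
```

```bash
python3 - <<'E'
from h import *
import pickle
c=pickle.load(open("top.pkl","rb"));s=pickle.load(open("scene.pkl","rb"))
f=[cam("top")["frame"].astype(float) for _ in range(4)];g=[cam("scene")["frame"].astype(float) for _ in range(4)]
F=np.mean(f,0).astype(np.uint8);G=np.mean(g,0).astype(np.uint8);np.savez("avg",F=F,G=G)
a=cv2.resize(F[200:225,163:188],(400,400),interpolation=cv2.INTER_CUBIC)
b=cv2.resize(G[265:305,315:347],(400,500),interpolation=cv2.INTER_CUBIC)
for t in (0,15): # predicted outlines
    pass
o=np.zeros((500,800,3),np.uint8);o[:400,:400]=a;o[:,400:]=b
cv2.imwrite("pics/jar.png",np.clip(o.astype(float)*1.3,0,255).astype(np.uint8))
E
```

```text
(no output)
```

View pics/jar.png

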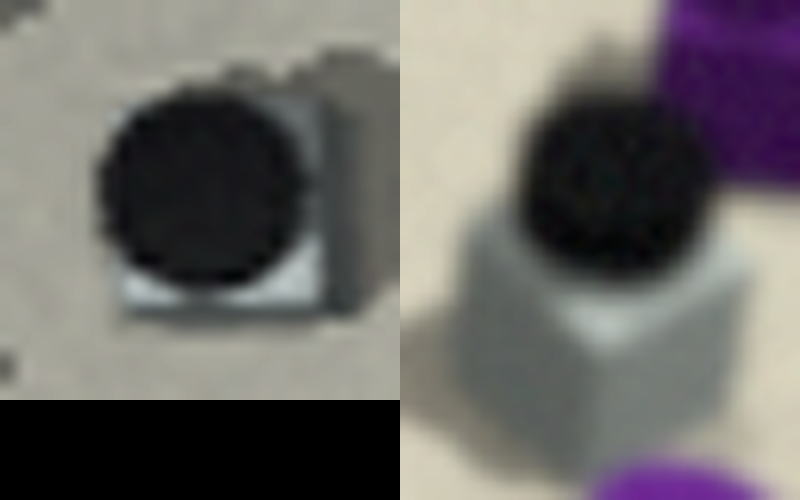

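Left panel (top view, 16x): shoulder corners at about (120,305), (325,300) and (322,98), so the jar is almost square to the image. Right panel (scene view, 12.5x): front shoulder corner at (605,345), right corner (748,270).

```bash
python3 - <<'E'
from h import *
import pickle
c=pickle.load(open("top.pkl","rb"));s=pickle.load(open("scene.pkl","rb"))
T=lambda x,y:((x+.5)/16-.5+163,(y+.5)/16-.5+200)
S=lambda x,y:((x-400+.5)/12.5-.5+315,(y+.5)/12.5-.5+265)
q=plane(c,[T(119,304),T(325,302),T(323,98)],.05);print(q.round(4).tolist(),(q[0]+q[2])/2,[np.linalg.norm(q[i]-q[i-1]) for i in(1,2)])
q=plane(c,[T(200,190)],.074);print(q)
q=plane(s,[S(605,345),S(748,270),S(472,228)],.05);print(q.round(4).tolist(),[np.linalg.norm(q[i]-q[i-1]) for i in(1,0)])
ctr=np.array([.4780,.3043]);
for yaw in(0,2,5,10,15):
  a=np.radians(yaw);u=np.array([np.cos(a),np.sin(a)]);v=np.array([-u[1],u[0]])
  X=[np.r_[ctr+.024*(i*u+j*v),.05] for i,j in((-1,1),(-1,-1),(1,-1),(1,1))]
  p=(proj(c,X)-[163,200]+.5)*16-.5;r=(proj(s,X)-[315,265]+.5)*12.5-.5+[400,0]
  print(yaw,p.round().tolist(),r.round().tolist())
print(((proj(s,[[.478,.3043,.074],[.478,.3043,.0]])-[315,265]+.5)*12.5-.5+[400,0]))
E
```

```text
[[0.4548, 0.3275, 0.05], [0.4557, 0.2811, 0.05], [0.5018, 0.2832, 0.05]] [0.47827881 0.30537845 0.05      ] [np.float64(0.04643477079364471), np.float64(0.046066935603599556)]
[[0.47803631 0.30536017 0.074     ]]
[[0.4958, 0.3324, 0.05], [0.455, 0.3311, 0.05], [0.4991, 0.2901, 0.05]] [np.float64(0.04081764050309825), np.float64(0.04241976934404752)]
0 [[115.0, 308.0], [328.0, 310.0], [336.0, 97.0], [124.0, 95.0]] [[743.0, 260.0], [605.0, 127.0], [435.0, 205.0], [570.0, 344.0]]
2 [[119.0, 311.0], [332.0, 306.0], [332.0, 93.0], [120.0, 99.0]] [[744.0, 257.0], [600.0, 126.0], [434.0, 209.0], [576.0, 345.0]]
5 [[125.0, 317.0], [337.0, 300.0], [327.0, 88.0], [115.0, 105.0]] [[744.0, 251.0], [592.0, 125.0], [433.0, 214.0], [584.0, 346.0]]
10 [[135.0, 325.0], [346.0, 290.0], [317.0, 80.0], [106.0, 115.0]] [[743.0, 241.0], [579.0, 124.0], [433.0, 224.0], [598.0, 347.0]]
15 [[146.0, 332.0], [353.0, 279.0], [306.0, 73.0], [99.0, 126.0]] [[741.0, 231.0], [565.0, 124.0], [434.0, 234.0], [612.0, 347.0]]
[[598.36335411 153.29608471]
 [567.04143674 391.60867496]]
```

```bash
python3 - <<'E'
from h import *
import pickle
c=pickle.load(open("top.pkl","rb"));F=np.load("avg.npz")["F"]
hsv=cv2.cvtColor(F,cv2.COLOR_BGR2HSV)
for n,lo,hi,z in(("purple",(125,100,40),(160,255,255),.06),("red",(0,150,60),(4,255,255),.06),("red2",(174,150,60),(180,255,255),.06),("orange",(5,150,80),(16,255,255),.08)):
  m=cv2.inRange(hsv,lo,hi)
  for q in cv2.findContours(m,cv2.RETR_EXTERNAL,cv2.CHAIN_APPROX_NONE)[0]:
    if cv2.contourArea(q)>40:
      p=plane(c,q.reshape(-1,2),z);print(n,p.min(0).round(3),p.max(0).round(3),"nearest to jar rel:",(p[np.argmin(np.linalg.norm(p[:,:2]-[.478,.305],axis=1))]-[.478,.305,0]).round(3))
E
```

```text
purple [0.361 0.223 0.06 ] [0.421 0.284 0.06 ] nearest to jar rel: [-0.068 -0.032  0.06 ]
purple [0.502 0.36  0.06 ] [0.556 0.423 0.06 ] nearest to jar rel: [0.035 0.055 0.06 ]
red [-0.016 -0.816  0.06 ] [ 0.007 -0.781  0.06 ] nearest to jar rel: [-0.484 -1.086  0.06 ]
red [ 0.107 -0.816  0.06 ] [ 0.137 -0.764  0.06 ] nearest to jar rel: [-0.341 -1.069  0.06 ]
red [0.398 0.375 0.06 ] [0.459 0.432 0.06 ] nearest to jar rel: [-0.048  0.07   0.06 ]
orange [-0.014  0.413  0.08 ] [0.277 0.746 0.08 ] nearest to jar rel: [-0.201  0.174  0.08 ]
orange [ 0.45 -0.42  0.08] [ 0.51 -0.36  0.08] nearest to jar rel: [-0.011 -0.665  0.08 ]
orange [0.911 0.419 0.08 ] [0.946 0.453 0.08 ] nearest to jar rel: [0.433 0.125 0.08 ]
```

drive_tool:
  deltas:
    - {"hand": 1, "offset": [0, 0, 7], "angular": [0, 0, 0]}
    - {"hand": 1, "offset": [4, 5, 7], "angular": [0, 0, -5]}
    - {"hand": 1, "offset": [8, 10, 7], "angular": [0, 0, -10]}
    - {"hand": 1, "offset": [12, 15, 7], "angular": [0, 0, -15]}
    - {"hand": 1, "offset": [16, 20, 7], "angular": [0, 0, -15]}
    - {"hand": 1, "offset": [20, 25, 7], "angular": [0, 0, -15]}
    - {"hand": 1, "offset": [22, 29, 7], "angular": [0, 0, -15]}
    - {"hand": 1, "offset": [22, 34, 7], "angular": [0, 0, -15]}

```text
time: 1.5
tool_pos: [0.4221, -0.3027, 0.3014]
tcp_rot: [-3.141, -0.065, -0.001]
wrist_force: [0.6, 0.4, 0.2]
width: 0.998
```

drive_tool:
  deltas:
    - {"hand": 1, "offset": [0, 5, 0], "angular": [0, 0, 0]}
    - {"hand": 1, "offset": [0, 11, 0], "angular": [0, 0, 0]}
    - {"hand": 1, "offset": [0, 17, 0], "angular": [0, 0, 0]}
    - {"hand": 1, "offset": [0, 23, 0], "angular": [0, 0, 0]}
    - {"hand": 1, "offset": [0, 29, 0], "angular": [0, 0, 0]}
    - {"hand": 1, "offset": [0, 35, 0], "angular": [0, 0, 0]}
    - {"hand": 1, "offset": [2, 41, 0], "angular": [0, 0, 0]}
    - {"hand": 1, "offset": [4, 47, 0], "angular": [0, 0, 0]}

```text
time: 2.5
tool_pos: [0.4603, 0.1662, 0.302]
tcp_rot: [-3.141, -0.064, -0.003]
wrist_force: [0.6, -1.2, 0.9]
width: 0.997
```

drive_tool:
  deltas:
    - {"hand": 1, "offset": [1, 6, 0], "angular": [0, 0, 0]}
    - {"hand": 1, "offset": [1.6, 12, 0], "angular": [0, 0, 0]}
    - {"hand": 1, "offset": [1.6, 13.7, -2], "angular": [0, 0, 0]}
    - {"hand": 1, "offset": [1.6, 13.7, -8], "angular": [0, 0, 0]}
    - {"hand": 1, "offset": [1.6, 13.7, -12], "angular": [0, 0, 0]}
    - {"hand": 1, "offset": [1.6, 13.7, -16], "angular": [0, 0, 0]}
    - {"hand": 1, "offset": [1.6, 13.7, -16], "angular": [0, 0, 0]}
    - {"hand": 1, "offset": [1.6, 13.7, -16], "angular": [0, 0, 0]}

```text
time: 3.5
tool_pos: [0.4769, 0.301, 0.1425]
tcp_rot: [-3.14, -0.062, -0.002]
wrist_force: [-1.0, 0.2, 0.3]
width: 0.999
```

```bash
python3 - <<'E'
from h import *
s=cam("scene");t=cam("top");st=bot.read_state();print(st["tool_pos"],st["tcp_rot"],st["time"],st["q"].round(2))
a=cv2.resize(t["frame"][180:250,140:230],(400,311));b=cv2.resize(s["frame"][200:320,280:380],(400,480),interpolation=cv2.INTER_CUBIC)
o=np.zeros((480,800,3),np.uint8);o[:311,:400]=a;o[:,400:]=b
cv2.imwrite("pics/pre.png",o)
E
```

```text
[0.47778087 0.30170118 0.14381824] [-3.13904369 -0.06229574 -0.00581851] 3.6 [ 0.52  0.13  1.94 -0.    1.08  2.05]
```

View pics/pre.png

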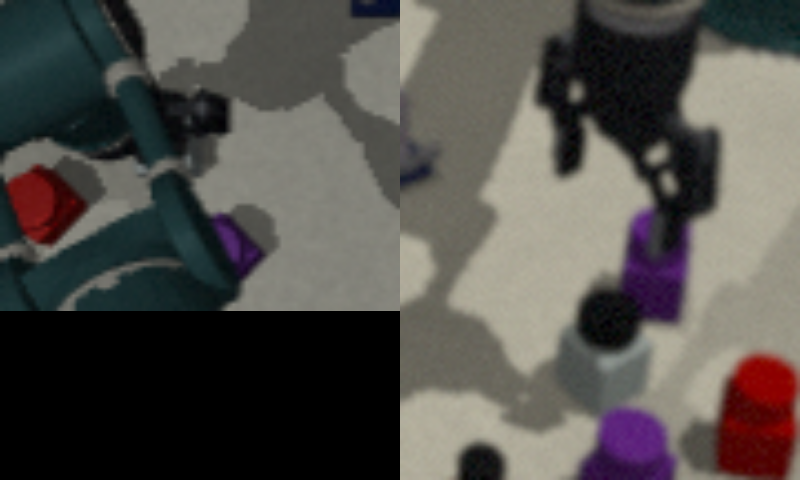

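```bash
python3 - <<'E'
from h import *
import pickle
s=pickle.load(open("scene.pkl","rb"))
print(plane(s,[(280+216/4,200+203/4)],.157), proj(s,[[.478,.302,.157]]))
print(plane(s,[(280+209/4,200+312/4)],.074), "lid top via scene")
E
```

```text
[[0.46962529 0.2963861  0.157     ]] [[332.8600799  253.04107772]]
[[0.47657922 0.31043857 0.074     ]] lid top via scene
```

The gripper is open and squarely above the jar, whose lid is at (608,318) in the right panel, and it is clear of the purple and red jars. Now I go down and grip.

drive_tool:
  deltas:
    - {"hand": 1, "offset": [0, 0.3, -4], "angular": [0, 0, 0]}
    - {"hand": 1, "offset": [0, 0.3, -8], "angular": [0, 0, 0]}
    - {"hand": 1, "offset": [0, 0.3, -11], "angular": [0, 0, 0]}
    - {"hand": 1, "offset": [0, 0.3, -12.8], "angular": [0, 0, 0]}
    - {"hand": 1, "offset": [0, 0.3, -12.8], "angular": [0, 0, 0]}
    - {"hand": 0.7, "offset": [0, 0.3, -12.8], "angular": [0, 0, 0]}
    - {"hand": 0.3, "offset": [0, 0.3, -12.8], "angular": [0, 0, 0]}
    - {"hand": 0.3, "offset": [0, 0.3, -12.8], "angular": [0, 0, 0]}
  force: 35

```text
time: 4.6
tool_pos: [0.4779, 0.3053, 0.0153]
tcp_rot: [-3.139, -0.063, -0.006]
wrist_force: [0.5, 0.7, 5.9]
width: 0.553
```

drive_tool:
  deltas:
    - {"hand": 0.3, "offset": [0, 0, 0], "angular": [0, 0, 0]}
    - {"hand": 0.3, "offset": [0, 0, 0], "angular": [0, 0, 0]}
    - {"hand": 0.3, "offset": [0, 0, 0], "angular": [0, 0, 0]}

```text
time: 4.97
tool_pos: [0.4779, 0.3053, 0.0153]
tcp_rot: [-3.139, -0.063, -0.005]
wrist_force: [0.1, 1.8, 6.3]
width: 0.559
```

drive_tool:
  deltas:
    - {"hand": 0.3, "offset": [0, 0, 2], "angular": [0, 0, 0]}
    - {"hand": 0.3, "offset": [0, 0, 6], "angular": [0, 0, 0]}
    - {"hand": 0.3, "offset": [0, 0, 11], "angular": [0, 0, 0]}
    - {"hand": 0.3, "offset": [0, -3, 14], "angular": [0, 0, 0]}
    - {"hand": 0.3, "offset": [1, -8, 14], "angular": [0, 0, 0]}
    - {"hand": 0.3, "offset": [2, -13, 14], "angular": [0, 0, 0]}
    - {"hand": 0.3, "offset": [3, -18, 14], "angular": [0, 0, 0]}
    - {"hand": 0.3, "offset": [4, -23, 14], "angular": [0, 0, 0]}

```text
time: 5.98
tool_pos: [0.5156, 0.0724, 0.153]
tcp_rot: [3.141, 0.063, -0.001]
wrist_force: [1.1, -0.9, -1.9]
width: 0.559
```

drive_tool:
  deltas:
    - {"hand": 0.3, "offset": [2, -4, 0], "angular": [0, 0, 0]}
    - {"hand": 0.3, "offset": [4, -5.8, 0], "angular": [0, 0, 0]}
    - {"hand": 0.3, "offset": [5, -5.8, 0], "angular": [0, 0, 0]}
    - {"hand": 0.3, "offset": [5, -5.8, -3], "angular": [0, 0, 0]}
    - {"hand": 0.3, "offset": [5, -5.8, -4], "angular": [0, 0, 0]}
    - {"hand": 0.3, "offset": [5, -5.8, -4], "angular": [0, 0, 0]}

```text
time: 6.72
tool_pos: [0.5646, 0.0168, 0.112]
tcp_rot: [-3.141, -0.064, 0.005]
wrist_force: [-0.2, 0.1, -1.7]
width: 0.555
```

```bash
python3 - <<'E'
from h import *
s=cam("scene");t=cam("top");st=bot.read_state();print(st["tool_pos"],st["tcp_rot"],st["wrist_force"],st["time"])
a=cv2.resize(t["frame"][120:230,210:310],(400,440),interpolation=cv2.INTER_CUBIC);b=cv2.resize(s["frame"][170:290,190:300],(400,436),interpolation=cv2.INTER_CUBIC)
o=np.zeros((440,800,3),np.uint8);o[:,:400]=a;o[:436,400:]=b
cv2.imwrite("pics/over.png",o)
E
```

```text
[0.5663252  0.01662057 0.11383267] [-3.14091008e+00 -6.39614387e-02 -8.18632489e-04] [ 0.86449503 -0.23494283 -1.53753583] 6.825
```

View pics/over.png

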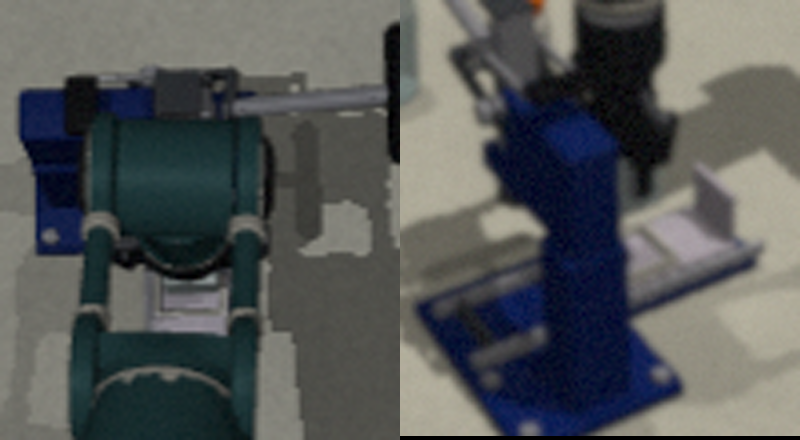

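The wrist hides the nest from above. The side view shows the jar hanging over the slide between the column and the push plate. I lower it in stages and watch the force.

drive_tool:
  deltas:
    - {"hand": 0.3, "offset": [0.1, 0.05, -2.5], "angular": [0, 0, 0]}
    - {"hand": 0.3, "offset": [0.1, 0.05, -4.5], "angular": [0, 0, 0]}
    - {"hand": 0.3, "offset": [0.1, 0.05, -5.3], "angular": [0, 0, 0]}
    - {"hand": 0.3, "offset": [0.1, 0.05, -5.5], "angular": [0, 0, 0]}
    - {"hand": 0.3, "offset": [0.1, 0.05, -5.5], "angular": [0, 0, 0]}

```text
time: 7.45
tool_pos: [0.568, 0.0167, 0.0593]
tcp_rot: [3.141, 0.063, 0.003]
wrist_force: [0.1, 0.1, -2.3]
width: 0.556
```

drive_tool:
  deltas:
    - {"hand": 0.3, "offset": [0, 0, -0.3], "angular": [0, 0, 0]}
    - {"hand": 0.3, "offset": [0, 0, -0.6], "angular": [0, 0, 0]}
    - {"hand": 0.3, "offset": [0, 0, -0.6], "angular": [0, 0, 0]}

```text
time: 7.82
tool_pos: [0.5674, 0.0168, 0.0529]
tcp_rot: [-3.141, -0.062, -0.001]
wrist_force: [-3.9, 0.4, 4.0]
width: 0.561
```

The bevel pushes the tool toward -x, so I shift back a little and go on down.

drive_tool:
  deltas:
    - {"hand": 0.3, "offset": [-0.2, 0, 0], "angular": [0, 0, 0]}
    - {"hand": 0.3, "offset": [-0.2, 0, -0.3], "angular": [0, 0, 0]}
    - {"hand": 0.3, "offset": [-0.2, 0, -0.5], "angular": [0, 0, 0]}
    - {"hand": 0.3, "offset": [-0.2, 0, -0.5], "angular": [0, 0, 0]}

```text
time: 8.32
tool_pos: [0.5653, 0.0172, 0.0473]
tcp_rot: [-3.14, -0.062, -0.0]
wrist_force: [-1.0, 5.1, 2.9]
width: 0.559
```

drive_tool:
  deltas:
    - {"hand": 0.3, "offset": [0, 0.1, -0.2], "angular": [0, 0, 0]}
    - {"hand": 0.3, "offset": [0, 0.1, -0.2], "angular": [0, 0, 0]}

```text
time: 8.57
tool_pos: [0.5669, 0.0173, 0.0473]
tcp_rot: [3.14, 0.063, 0.005]
wrist_force: [-0.9, 2.4, 11.0]
width: 0.555
```

The jar is on the floor: z stopped at 0.0473 as expected, with 11 N up. I release and back away.

drive_tool:
  deltas:
    - {"hand": 0.7, "offset": [0, 0, 0.1], "angular": [0, 0, 0]}
    - {"hand": 1, "offset": [0, 0, 0.1], "angular": [0, 0, 0]}
    - {"hand": 1, "offset": [0, 0, 0.1], "angular": [0, 0, 0]}
    - {"hand": 1, "offset": [0, 0, 2], "angular": [0, 0, 0]}
    - {"hand": 1, "offset": [0, 0, 6], "angular": [0, 0, 0]}
    - {"hand": 1, "offset": [0, 0, 10], "angular": [0, 0, 0]}
    - {"hand": 0.5, "offset": [-5, 0, 12], "angular": [0, 0, 0]}
    - {"hand": 0, "offset": [-11, 0, 12], "angular": [0, 0, 0]}

```text
time: 9.57
tool_pos: [0.4571, 0.0175, 0.1693]
tcp_rot: [3.141, 0.063, 0.011]
wrist_force: [-0.4, 0.2, -0.2]
width: 0.604
```

drive_tool:
  deltas:
    - {"hand": 0, "offset": [-4, -0.2, 0], "angular": [0, 0, 0]}
    - {"hand": 0, "offset": [-4, -0.2, 0], "angular": [0, 0, 0]}
    - {"hand": 0, "offset": [-4, -0.2, 0], "angular": [0, 0, 0]}

```text
time: 9.95
tool_pos: [0.4164, 0.0155, 0.1667]
tcp_rot: [3.141, 0.063, 0.005]
wrist_force: [-0.8, -0.0, 0.6]
width: -0.0
```

```bash
python3 - <<'E'
from h import *
s=cam("scene");t=cam("top");st=bot.read_state();print(st["tool_pos"],st["wrist_force"],st["width"],st["time"])
a=cv2.resize(t["frame"][120:230,210:310],(400,440),interpolation=cv2.INTER_CUBIC);b=cv2.resize(s["frame"][170:290,190:300],(400,436),interpolation=cv2.INTER_CUBIC)
o=np.zeros((440,800,3),np.uint8);o[:,:400]=a;o[:436,400:]=b
cv2.imwrite("pics/nest.png",o)
E
```

```text
[0.41675574 0.01558247 0.16623962] [-0.85733255 -0.94637127  0.11261353] 0.0010021090846416192 10.05
```

View pics/nest.png

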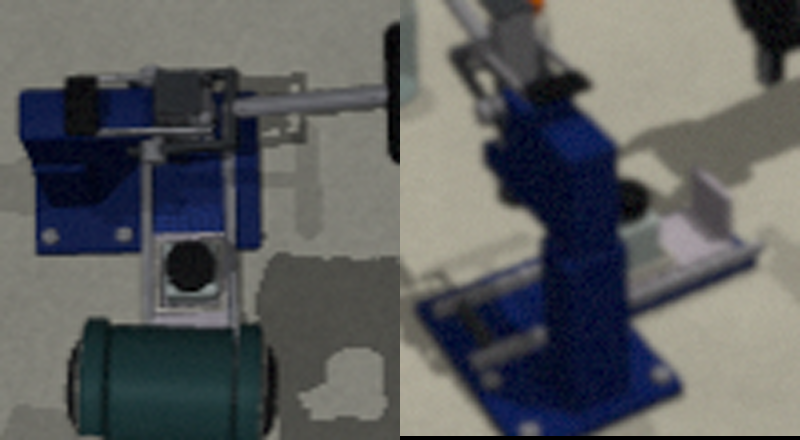

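The jar stands upright in the nest: lid at (190,265) in the left panel, pale body inside the nest walls. Next I lower the shut fingers in front of the push plate and push.

drive_tool:
  deltas:
    - {"hand": 0, "offset": [0, -0.2, -5], "angular": [0, 0, 0]}
    - {"hand": 0, "offset": [0, -0.2, -9], "angular": [0, 0, 0]}
    - {"hand": 0, "offset": [0, -0.2, -9.8], "angular": [0, 0, 0]}
    - {"hand": 0, "offset": [2.5, -0.1, -9.8], "angular": [0, 0, 0]}
    - {"hand": 0, "offset": [4.5, 0, -9.8], "angular": [0, 0, 0]}
    - {"hand": 0, "offset": [6, 0, -9.8], "angular": [0, 0, 0]}
    - {"hand": 0, "offset": [7.5, 0.1, -9.8], "angular": [0, 0, 0]}
    - {"hand": 0, "offset": [9, 0.1, -9.8], "angular": [0, 0, 0]}

```text
time: 11.05
tool_pos: [0.506, 0.0167, 0.0677]
tcp_rot: [-3.141, -0.063, 0.0]
wrist_force: [-3.9, 0.8, 3.1]
width: 0.001
```

drive_tool:
  deltas:
    - {"hand": 0, "offset": [1.5, 0.05, 0], "angular": [0, 0, 0]}
    - {"hand": 0, "offset": [3, 0.1, 0], "angular": [0, 0, 0]}
    - {"hand": 0, "offset": [4, 0.1, 0], "angular": [0, 0, 0]}
    - {"hand": 0, "offset": [4.6, 0.1, 0], "angular": [0, 0, 0]}
    - {"hand": 0, "offset": [4.6, 0.1, 0], "angular": [0, 0, 0]}

```text
time: 11.68
tool_pos: [0.5523, 0.0175, 0.0673]
tcp_rot: [3.141, 0.063, 0.003]
wrist_force: [-0.1, 0.3, 1.0]
width: -0.001
```

drive_tool:
  deltas:
    - {"hand": 0, "offset": [0.3, 0, 0], "angular": [0, 0, 0]}
    - {"hand": 0, "offset": [0.6, 0, 0], "angular": [0, 0, 0]}
    - {"hand": 0, "offset": [0.6, 0, 0], "angular": [0, 0, 0]}

```text
time: 12.05
tool_pos: [0.5572, 0.0176, 0.0672]
tcp_rot: [3.141, 0.063, 0.0]
wrist_force: [-1.1, 0.6, 0.9]
width: 0.002
```

drive_tool:
  deltas:
    - {"hand": 0, "offset": [0.2, 0, 0], "angular": [0, 0, 0]}
    - {"hand": 0, "offset": [0.4, 0, 0], "angular": [0, 0, 0]}
    - {"hand": 0, "offset": [0.4, 0, 0], "angular": [0, 0, 0]}

```text
time: 12.42
tool_pos: [0.5592, 0.0176, 0.0672]
tcp_rot: [-3.141, -0.063, 0.007]
wrist_force: [-8.6, -0.0, 5.7]
width: -0.006
```

drive_tool:
  deltas:
    - {"hand": 0, "offset": [0.2, 0, 0], "angular": [0, 0, 0]}
    - {"hand": 0, "offset": [0.2, 0, 0], "angular": [0, 0, 0]}

```text
time: 12.68
tool_pos: [0.5592, 0.0176, 0.0671]
tcp_rot: [-3.141, -0.063, 0.014]
wrist_force: [-14.4, -0.4, 12.6]
width: 0.002
```

drive_tool:
  deltas:
    - {"hand": 0, "offset": [-0.5, 0, 0], "angular": [0, 0, 0]}
    - {"hand": 0, "offset": [-6, 0, 0], "angular": [0, 0, 0]}
    - {"hand": 0, "offset": [-10, 0, 5], "angular": [0, 0, 0]}
    - {"hand": 0, "offset": [-12, -2, 11], "angular": [0, 0, 0]}
    - {"hand": 0, "offset": [-12, -7, 17], "angular": [0, 0, 0]}
    - {"hand": 0, "offset": [-12, -12, 22], "angular": [0, 0, 0]}
    - {"hand": 0, "offset": [-10, -17, 28], "angular": [0, 0, 0]}
    - {"hand": 0, "offset": [-10, -17, 28], "angular": [0, 0, 0]}

```text
time: 13.68
tool_pos: [0.4647, -0.1547, 0.3507]
tcp_rot: [3.138, 0.061, 0.009]
wrist_force: [0.2, -0.3, -0.3]
width: -0.001
```

```bash
python3 - <<'E'
from h import *
s=cam("scene");t=cam("top");st=bot.read_state();print(st["tool_pos"],st["wrist_force"],st["time"])
a=cv2.resize(t["frame"][120:230,210:310],(400,440),interpolation=cv2.INTER_CUBIC);b=cv2.resize(s["frame"][130:290,180:310],(400,492),interpolation=cv2.INTER_CUBIC)
o=np.zeros((492,800,3),np.uint8);o[:440,:400]=a;o[:492,400:]=b
cv2.imwrite("pics/home.png",o)
E
```

```text
[ 0.4665906  -0.15620687  0.35291481] [0.70622563 0.57854151 0.35965973] 13.775
```

View pics/home.png

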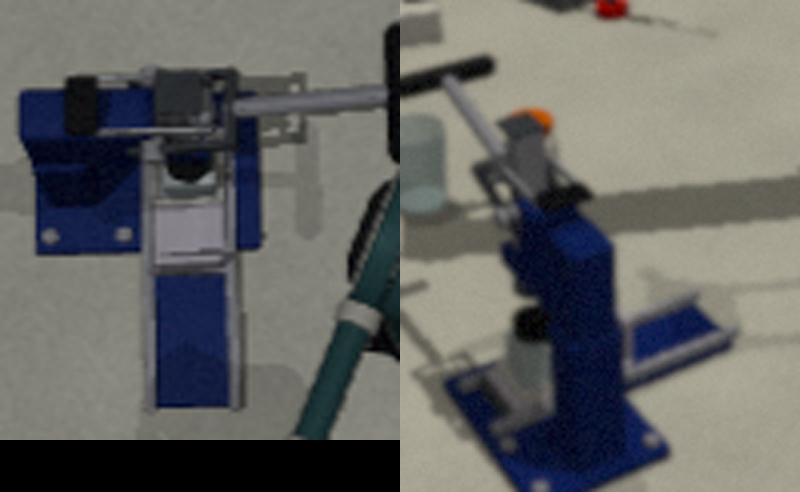

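The slide is home and the jar stands under the ram: its lid is below the ram in the right panel at (530,320). Now I go above the T-bar and make the first stroke.

drive_tool:
  deltas:
    - {"hand": 0, "offset": [6, 0.4, 0], "angular": [0, 0, 0]}
    - {"hand": 0, "offset": [12, 0.4, 0], "angular": [0, 0, 0]}
    - {"hand": 0, "offset": [18, 0.4, 0], "angular": [0, 0, 0]}
    - {"hand": 0, "offset": [20.5, 0.4, 0], "angular": [0, 0, 0]}
    - {"hand": 0, "offset": [20.5, 0.4, -2], "angular": [0, 0, 0]}
    - {"hand": 0, "offset": [20.5, 0.4, -4], "angular": [0, 0, 0]}
    - {"hand": 0, "offset": [20.5, 0.4, -6], "angular": [0, 0, 0]}
    - {"hand": 0, "offset": [20.5, 0.4, -6], "angular": [0, 0, 0]}

```text
time: 14.78
tool_pos: [0.666, -0.1481, 0.2847]
tcp_rot: [-3.14, -0.062, 0.006]
wrist_force: [-0.9, -0.3, 1.1]
width: -0.002
```

drive_tool:
  deltas:
    - {"hand": 0, "offset": [0, 0, -2], "angular": [0, 0, 0]}
    - {"hand": 0, "offset": [0, -0.1, -4], "angular": [0, 0, 0]}
    - {"hand": 0, "offset": [0, -0.2, -5.5], "angular": [0, 0, 0]}
    - {"hand": 0, "offset": [0, -0.2, -6.4], "angular": [0, 0, 0]}
    - {"hand": 0, "offset": [0, -0.2, -6.6], "angular": [0, 0, 0]}
    - {"hand": 0, "offset": [0, -0.2, -6.6], "angular": [0, 0, 0]}

```text
time: 15.52
tool_pos: [0.6685, -0.1497, 0.2237]
tcp_rot: [-3.14, -0.062, -0.004]
wrist_force: [-1.1, 1.8, 6.1]
width: -0.003
```

drive_tool:
  deltas:
    - {"hand": 0, "offset": [0, 0, -0.3], "angular": [0, 0, 0]}
    - {"hand": 0, "offset": [0, 0, -0.4], "angular": [0, 0, 0]}

```text
time: 15.78
tool_pos: [0.6686, -0.1498, 0.2229]
tcp_rot: [-3.141, -0.063, -0.006]
wrist_force: [-6.3, 2.9, 18.9]
width: -0.004
```

drive_tool:
  deltas:
    - {"hand": 0, "offset": [0, 0, 3], "angular": [0, 0, 0]}
    - {"hand": 0, "offset": [0, 0, 7], "angular": [0, 0, 0]}
    - {"hand": 0, "offset": [0, -0.3, 9.7], "angular": [0, 0, 0]}
    - {"hand": 0, "offset": [0, -0.3, 9.7], "angular": [0, 0, 0]}
    - {"hand": 0, "offset": [0, -0.3, 9.7], "angular": [0, 0, 0]}
    - {"hand": 0, "offset": [0, -0.3, 9.7], "angular": [0, 0, 0]}

```text
time: 16.52
tool_pos: [0.6671, -0.153, 0.3117]
tcp_rot: [-3.14, -0.063, 0.006]
wrist_force: [-0.7, -0.4, -0.5]
width: 0.001
```

```bash
python3 - <<'E'
from h import *
s=cam("scene");t=cam("top");st=bot.read_state();print(st["tool_pos"],st["wrist_force"],st["time"])
a=cv2.resize(t["frame"][110:200,220:330],(400,327),interpolation=cv2.INTER_CUBIC);b=cv2.resize(s["frame"][110:270,170:300],(400,492),interpolation=cv2.INTER_CUBIC)
o=np.zeros((492,800,3),np.uint8);o[:327,:400]=a;o[:492,400:]=b
cv2.imwrite("pics/stroke1.png",o)
E
```

```text
[ 0.66743251 -0.15311188  0.31221624] [-0.41574503 -0.19040386 -0.4094658 ] 16.625
```

View pics/stroke1.png

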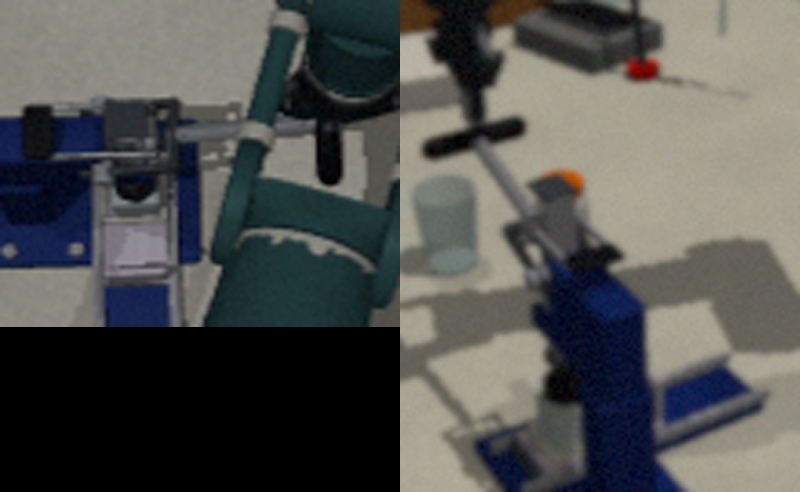

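The stroke was full: the bar stopped at 0.223 with 19 N. The fingertips now hover just above the T-bar, which is back at rest at (475,135). I repeat, reading z and force at each bottom.

drive_tool:
  deltas:
    - {"hand": 0, "offset": [0, -0.1, -3], "angular": [0, 0, 0]}
    - {"hand": 0, "offset": [0, -0.2, -6], "angular": [0, 0, 0]}
    - {"hand": 0, "offset": [0, -0.2, -8.3], "angular": [0, 0, 0]}
    - {"hand": 0, "offset": [0, -0.2, -9.4], "angular": [0, 0, 0]}
    - {"hand": 0, "offset": [0, -0.2, -9.5], "angular": [0, 0, 0]}
    - {"hand": 0, "offset": [0, -0.2, -9.5], "angular": [0, 0, 0]}

```text
time: 17.38
tool_pos: [0.6696, -0.157, 0.2233]
tcp_rot: [3.138, 0.062, 0.007]
wrist_force: [-2.6, -2.4, 12.9]
width: 0.001
```

drive_tool:
  deltas:
    - {"hand": 0, "offset": [0, 0, 4], "angular": [0, 0, 0]}
    - {"hand": 0, "offset": [0, 0.2, 8], "angular": [0, 0, 0]}
    - {"hand": 0, "offset": [0, 0.2, 9.5], "angular": [0, 0, 0]}
    - {"hand": 0, "offset": [0, 0.2, 9.5], "angular": [0, 0, 0]}
    - {"hand": 0, "offset": [0, 0.2, 9.5], "angular": [0, 0, 0]}
    - {"hand": 0, "offset": [0, 0.2, 9.5], "angular": [0, 0, 0]}

```text
time: 18.12
tool_pos: [0.6672, -0.1532, 0.3116]
tcp_rot: [-3.14, -0.063, 0.006]
wrist_force: [0.3, -0.8, -0.1]
width: -0.0
```

drive_tool:
  deltas:
    - {"hand": 0, "offset": [0, -0.1, -3], "angular": [0, 0, 0]}
    - {"hand": 0, "offset": [0, -0.2, -6], "angular": [0, 0, 0]}
    - {"hand": 0, "offset": [0, -0.2, -8.3], "angular": [0, 0, 0]}
    - {"hand": 0, "offset": [0, -0.2, -9.4], "angular": [0, 0, 0]}
    - {"hand": 0, "offset": [0, -0.2, -9.5], "angular": [0, 0, 0]}
    - {"hand": 0, "offset": [0, -0.2, -9.5], "angular": [0, 0, 0]}

```text
time: 18.88
tool_pos: [0.6694, -0.1571, 0.2232]
tcp_rot: [3.138, 0.062, 0.007]
wrist_force: [-2.8, -2.6, 14.9]
width: 0.001
```

drive_tool:
  deltas:
    - {"hand": 0, "offset": [0, 0, 4], "angular": [0, 0, 0]}
    - {"hand": 0, "offset": [0, 0.2, 8], "angular": [0, 0, 0]}
    - {"hand": 0, "offset": [0, 0.2, 9.5], "angular": [0, 0, 0]}
    - {"hand": 0, "offset": [0, 0.2, 9.5], "angular": [0, 0, 0]}
    - {"hand": 0, "offset": [0, 0.2, 9.5], "angular": [0, 0, 0]}
    - {"hand": 0, "offset": [0, 0.2, 9.5], "angular": [0, 0, 0]}

```text
time: 19.62
tool_pos: [0.6672, -0.1532, 0.3116]
tcp_rot: [-3.14, -0.063, 0.006]
wrist_force: [0.9, -0.9, -0.4]
width: 0.004
```

drive_tool:
  deltas:
    - {"hand": 0, "offset": [0, -0.1, -3], "angular": [0, 0, 0]}
    - {"hand": 0, "offset": [0, -0.2, -6], "angular": [0, 0, 0]}
    - {"hand": 0, "offset": [0, -0.2, -8.3], "angular": [0, 0, 0]}
    - {"hand": 0, "offset": [0, -0.2, -9.2], "angular": [0, 0, 0]}
    - {"hand": 0, "offset": [0, -0.2, -9.5], "angular": [0, 0, 0]}
    - {"hand": 0, "offset": [0, -0.2, -9.5], "angular": [0, 0, 0]}

```text
time: 20.38
tool_pos: [0.6699, -0.1578, 0.2238]
tcp_rot: [3.136, 0.062, 0.009]
wrist_force: [-2.3, -3.4, 15.2]
width: -0.001
```

drive_tool:
  deltas:
    - {"hand": 0, "offset": [0, 0, 4], "angular": [0, 0, 0]}
    - {"hand": 0, "offset": [0, 0.2, 8], "angular": [0, 0, 0]}
    - {"hand": 0, "offset": [0, 0.2, 9.5], "angular": [0, 0, 0]}
    - {"hand": 0, "offset": [0, 0.2, 9.5], "angular": [0, 0, 0]}
    - {"hand": 0, "offset": [0, 0.2, 9.5], "angular": [0, 0, 0]}
    - {"hand": 0, "offset": [0, 0.2, 9.5], "angular": [0, 0, 0]}

```text
time: 21.12
tool_pos: [0.6672, -0.1532, 0.3116]
tcp_rot: [-3.14, -0.063, 0.006]
wrist_force: [0.5, -0.0, 0.8]
width: -0.003
```

drive_tool:
  deltas:
    - {"hand": 0, "offset": [0, -0.1, -3], "angular": [0, 0, 0]}
    - {"hand": 0, "offset": [0, -0.2, -6], "angular": [0, 0, 0]}
    - {"hand": 0, "offset": [0, -0.2, -8.3], "angular": [0, 0, 0]}
    - {"hand": 0, "offset": [0, -0.2, -9.2], "angular": [0, 0, 0]}
    - {"hand": 0, "offset": [0, -0.2, -9.4], "angular": [0, 0, 0]}
    - {"hand": 0, "offset": [0, -0.2, -9.4], "angular": [0, 0, 0]}

```text
time: 21.88
tool_pos: [0.6702, -0.1588, 0.2326]
tcp_rot: [3.133, 0.062, 0.016]
wrist_force: [-14.0, -3.4, 39.1]
width: 0.002
```

drive_tool:
  deltas:
    - {"hand": 0, "offset": [0, 0, 0.1], "angular": [0, 0, 0]}
    - {"hand": 0, "offset": [0, 0, 0.1], "angular": [0, 0, 0]}

```text
time: 22.12
tool_pos: [0.6702, -0.1588, 0.2333]
tcp_rot: [3.133, 0.062, 0.016]
wrist_force: [-13.0, -3.4, 37.8]
width: 0.002
```

drive_tool:
  deltas:
    - {"hand": 0, "offset": [0, 0, 4], "angular": [0, 0, 0]}
    - {"hand": 0, "offset": [0, 0.2, 8], "angular": [0, 0, 0]}
    - {"hand": 0, "offset": [0, 0.2, 9.3], "angular": [0, 0, 0]}
    - {"hand": 0, "offset": [0, 0.2, 9.3], "angular": [0, 0, 0]}
    - {"hand": 0, "offset": [0, 0.2, 9.3], "angular": [0, 0, 0]}
    - {"hand": 0, "offset": [0, 0.2, 9.3], "angular": [0, 0, 0]}

```text
time: 22.88
tool_pos: [0.6672, -0.1531, 0.3114]
tcp_rot: [-3.14, -0.063, 0.006]
wrist_force: [-0.4, 0.5, 0.5]
width: -0.002
```

```bash
python3 - <<'E'
from h import *
s=cam("scene");t=cam("top");st=bot.read_state();print(st["tool_pos"],st["wrist_force"],st["time"])
f=np.mean([cam("scene")["frame"].astype(float) for _ in range(3)],0)
b=cv2.resize(f[150:280,180:270].astype(np.uint8),(400,578),interpolation=cv2.INTER_CUBIC)
a=cv2.resize(t["frame"][120:200,220:290],(400,457),interpolation=cv2.INTER_CUBIC)
o=np.zeros((578,800,3),np.uint8);o[:457,:400]=a;o[:,400:]=b
cv2.imwrite("pics/stroke5.png",np.clip(o*1.3,0,255).astype(np.uint8))
E
```

```text
[ 0.66760529 -0.15323759  0.31240725] [-0.04375045  0.11262568 -0.13452947] 22.975
```

View pics/stroke5.png

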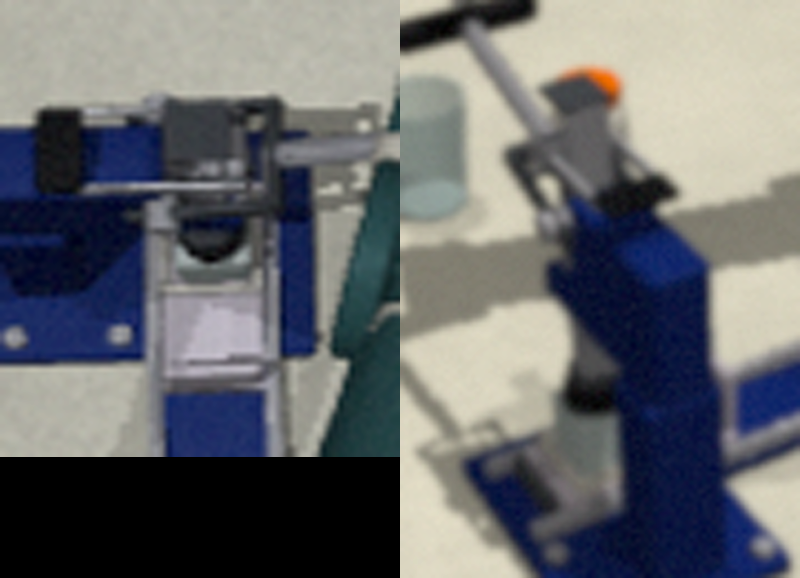

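The ram is down on the lid, which looks fully seated (lid at (590,395), right panel). The lever stopped solid at about 0.37–0.38 rad under 38 N. One more gentle confirming stroke.

drive_tool:
  deltas:
    - {"hand": 0, "offset": [0, -0.1, -3], "angular": [0, 0, 0]}
    - {"hand": 0, "offset": [0, -0.2, -6], "angular": [0, 0, 0]}
    - {"hand": 0, "offset": [0, -0.2, -7.6], "angular": [0, 0, 0]}
    - {"hand": 0, "offset": [0, -0.2, -8.4], "angular": [0, 0, 0]}
    - {"hand": 0, "offset": [0, -0.2, -8.8], "angular": [0, 0, 0]}
    - {"hand": 0, "offset": [0, -0.2, -8.8], "angular": [0, 0, 0]}

```text
time: 23.88
tool_pos: [0.6705, -0.1588, 0.2366]
tcp_rot: [3.134, 0.062, 0.016]
wrist_force: [-9.4, -3.3, 28.2]
width: 0.005
```

drive_tool:
  deltas:
    - {"hand": 0, "offset": [0, 0, -0.2], "angular": [0, 0, 0]}
    - {"hand": 0, "offset": [0, 0, -0.4], "angular": [0, 0, 0]}
    - {"hand": 0, "offset": [0, 0, -0.5], "angular": [0, 0, 0]}

```text
time: 24.25
tool_pos: [0.6706, -0.1587, 0.234]
tcp_rot: [3.133, 0.062, 0.017]
wrist_force: [-12.8, -3.0, 36.3]
width: -0.003
```

The stop is springy (28 N at 0.2366, 36 N at 0.234), so I measure the lid height by comparing the black lid's edges in the scene images before and after.

```bash
python3 - <<'E'
from h import *
f=np.mean([cam("scene")["frame"].astype(float) for _ in range(6)],0)
def back(p,x0,y0,w,h,gain=1):
    im=cv2.imread(p)[:,400:];hh=int(round(h*400/w));
    return cv2.resize(im[:hh if hh<im.shape[0] else None],(w,h),interpolation=cv2.INTER_AREA)/gain,x0,y0
ims={"home":back("pics/home.png",180,130,130,160),"st1":back("pics/stroke1.png",170,110,130,160),"st5":back("pics/stroke5.png",180,150,90,130,1.3),"now":(f,0,0)}
for x in (216,220,224):
  print("col",x)
  for k,(im,x0,y0) in ims.items():
    print(k.ljust(5),[int(im[y-y0,x-x0].sum()) for y in range(222,264)])
c=cam("scene")
ram=np.array([.6645,.0203]);
for z in(.106,.100,.088,.082,.032):print(z,proj(c,[[*ram,z]]).round(1))
st=bot.read_state();print(st["tool_pos"],st["wrist_force"],st["time"])
E
```

```text
col 216
home  [335, 341, 361, 400, 437, 464, 472, 459, 431, 386, 338, 296, 282, 282, 264, 247, 233, 222, 228, 229, 225, 221, 224, 230, 221, 219, 225, 225, 233, 240, 250, 261, 260, 255, 247, 252, 260, 260, 246, 235, 211, 192]
st1   [418, 396, 361, 347, 363, 393, 430, 448, 435, 391, 336, 295, 282, 278, 263, 225, 196, 190, 207, 224, 234, 232, 224, 229, 226, 223, 224, 226, 224, 227, 227, 236, 246, 246, 242, 247, 264, 268, 253, 235, 209, 191]
st5   [440, 446, 453, 466, 470, 472, 467, 468, 460, 446, 436, 414, 380, 347, 305, 244, 187, 165, 173, 193, 214, 221, 222, 220, 218, 220, 216, 216, 218, 223, 227, 232, 235, 240, 240, 243, 256, 261, 254, 237, 217, 195]
now   [447, 449, 451, 461, 473, 475, 472, 474, 472, 462, 434, 401, 358, 325, 286, 236, 190, 169, 175, 194, 211, 227, 229, 229, 226, 222, 220, 224, 229, 236, 238, 249, 255, 258, 260, 261, 266, 266, 256, 235, 214, 193]
col 220
home  [93, 94, 92, 123, 221, 331, 370, 295, 166, 75, 19, 10, 23, 9, 19, 23, 12, 43, 76, 145, 194, 217, 232, 237, 238, 237, 228, 224, 225, 230, 227, 228, 220, 222, 238, 262, 262, 254, 251, 242, 237, 229]
st1   [105, 1
[... 923 characters left out ...]
, 239, 238, 234, 236, 240, 239, 238, 239, 241, 245, 248, 252, 251, 256, 255, 240, 218, 195, 186]
st5   [52, 52, 56, 67, 89, 113, 146, 171, 180, 180, 180, 170, 139, 103, 80, 64, 47, 31, 18, 13, 68, 141, 201, 229, 236, 231, 235, 234, 233, 236, 239, 242, 241, 243, 242, 246, 253, 246, 234, 213, 193, 181]
now   [54, 49, 61, 69, 84, 120, 148, 175, 180, 184, 187, 187, 185, 175, 147, 103, 85, 70, 40, 36, 66, 134, 201, 231, 240, 237, 237, 239, 236, 238, 244, 246, 242, 243, 247, 253, 255, 248, 236, 219, 201, 193]
0.106 [[222.7 233.2]]
0.1 [[222.8 234.8]]
0.088 [[223.1 237.9]]
0.082 [[223.2 239.5]]
0.032 [[224.1 252. ]]
[ 0.67059575 -0.15864227  0.23411712] [-12.84327573  -2.16217507  34.98908918] 24.6
```

The lid edge has dropped about 1.75 px (6 mm predicts about 1.55), so the lid is essentially home. The ram top edge, though, moved about 2 px between "rest" and "pressed", so the last tooth had not clicked in. I press a bit deeper, watching the wrist force.

drive_tool:
  deltas:
    - {"hand": 0, "offset": [0.1, 0, -0.2], "angular": [0, 0, 0]}
    - {"hand": 0, "offset": [0.2, 0, -0.4], "angular": [0, 0, 0]}
    - {"hand": 0, "offset": [0.2, 0, -0.4], "angular": [0, 0, 0]}

```text
time: 24.98
tool_pos: [0.6707, -0.1585, 0.2315]
tcp_rot: [3.134, 0.062, 0.012]
wrist_force: [-21.1, -1.6, 43.6]
width: -0.003
```

drive_tool:
  deltas:
    - {"hand": 0, "offset": [-0.2, 0, -0.3], "angular": [0, 0, 0]}
    - {"hand": 0, "offset": [-0.4, 0, -0.5], "angular": [0, 0, 0]}
    - {"hand": 0, "offset": [-0.4, 0, -0.5], "angular": [0, 0, 0]}

```text
time: 25.35
tool_pos: [0.6706, -0.1584, 0.2298]
tcp_rot: [3.133, 0.062, 0.028]
wrist_force: [-15.5, -0.1, 48.2]
width: -0.001
```

drive_tool:
  deltas:
    - {"hand": 0, "offset": [0, 0.1, 4], "angular": [0, 0, 0]}
    - {"hand": 0, "offset": [0, 0.3, 8], "angular": [0, 0, 0]}
    - {"hand": 0, "offset": [0, 0.3, 10.3], "angular": [0, 0, 0]}
    - {"hand": 0, "offset": [0, 0.3, 10.3], "angular": [0, 0, 0]}
    - {"hand": 0, "offset": [0, 0.3, 10.3], "angular": [0, 0, 0]}
    - {"hand": 0, "offset": [0, 0.3, 10.3], "angular": [0, 0, 0]}

```text
time: 26.1
tool_pos: [0.6653, -0.1522, 0.3128]
tcp_rot: [-3.14, -0.063, 0.006]
wrist_force: [0.4, 0.6, 0.0]
width: 0.0
```

```bash
python3 - <<'E'
from h import *
f=np.mean([cam("scene")["frame"].astype(float) for _ in range(3)],0)
np.save("held.npy",f)
for x in (220,224): print("col",x,[int(f[y,x].sum()) for y in range(222,264)])
st=bot.read_state();print(st["tool_pos"],st["wrist_force"],st["time"])
E
```

```text
col 220 [116, 137, 165, 175, 176, 187, 187, 193, 188, 176, 168, 148, 115, 95, 71, 54, 43, 22, 20, 24, 86, 145, 205, 234, 241, 230, 228, 232, 230, 225, 230, 227, 228, 232, 240, 258, 262, 257, 249, 245, 245, 230]
col 224 [56, 55, 48, 69, 93, 113, 145, 169, 179, 181, 186, 167, 145, 116, 79, 66, 43, 28, 33, 30, 67, 149, 209, 229, 236, 236, 236, 241, 234, 243, 241, 245, 242, 246, 245, 250, 251, 249, 242, 216, 194, 188]
[ 0.66568228 -0.15230962  0.31368861] [-0.04391446  0.5112987   0.19825598] 26.25
```

```bash
python3 - <<'E'
from h import *
c=cam("scene")
ram=np.array([.6645,.0203]);t=np.linspace(0,2*np.pi,720)
def arc(r,z,col):
    p=proj(c,np.c_[ram[0]+r*np.cos(t),ram[1]+r*np.sin(t),np.full(720,z)])
    k=np.abs(p[:,0]-col)<.3;y=p[k,1];return (round(y.min(),1),round(y.max(),1)) if k.any() else None
for col in(216,218,220,224):
  print(col,"lidbot .088/.082",arc(.0225,.088,col),arc(.0225,.082,col),"lidtop .106/.100",arc(.0225,.106,col),arc(.0225,.1,col),"pad .101/.111",arc(.019,.101,col),arc(.019,.111,col))
f=np.load("held.npy")
p=cv2.imread("pics/home.png")[:492,400:];p=cv2.resize(p,(130,160),interpolation=cv2.INTER_AREA)
for y in range(222,246): print(y,"held",f[y,210:228].sum(1).astype(int).tolist(),"home",p[y-130,30:48].astype(int).sum(1).tolist())
E
```

```text
216 lidbot .088/.082 (np.float64(236.4), np.float64(240.2)) (np.float64(238.2), np.float64(241.6)) lidtop .106/.100 (np.float64(231.3), np.float64(236.0)) (np.float64(233.0), np.float64(237.4)) pad .101/.111 None (np.float64(232.1), np.float64(232.5))
218 lidbot .088/.082 (np.float64(234.7), np.float64(241.8)) (np.float64(236.3), np.float64(243.3)) lidtop .106/.100 (np.float64(229.8), np.float64(237.2)) (np.float64(231.4), np.float64(238.8)) pad .101/.111 (np.float64(232.1), np.float64(237.5)) (np.float64(229.3), np.float64(235.0))
220 lidbot .088/.082 (np.float64(233.8), np.float64(242.4)) (np.float64(235.4), np.float64(244.0)) lidtop .106/.100 (np.float64(229.1), np.float64(237.8)) (np.float64(230.6), np.float64(239.3)) pad .101/.111 (np.float64(231.1), np.float64(238.3)) (np.float64(228.5), np.float64(235.7))
224 lidbot .088/.082 (np.float64(233.3), np.float64(242.6)) (np.float64(234.9), np.float64(244.1)) lidtop .106/.100 (np.float64(228.7), np.float64(237.8)) (np.float64(230.2), np.float64(239.4)) pad .101/.111 (np.float64(230.7), np.float64(238.4)) (np.float64(228.1), np.float6
[... 3759 characters left out ...]
67, 67, 83, 109] home [414, 414, 409, 376, 317, 257, 225, 218, 224, 209, 194, 187, 177, 177, 184, 203, 217, 220]
243 held [412, 417, 410, 385, 324, 253, 217, 208, 189, 171, 145, 138, 140, 140, 149, 156, 162, 183] home [438, 435, 416, 382, 328, 256, 221, 219, 227, 220, 217, 215, 217, 214, 213, 225, 242, 259]
244 held [411, 406, 401, 378, 325, 253, 226, 218, 219, 216, 205, 207, 208, 208, 209, 211, 220, 229] home [454, 447, 424, 383, 324, 260, 224, 226, 221, 225, 232, 226, 225, 226, 227, 230, 247, 249]
245 held [392, 381, 369, 342, 296, 248, 223, 219, 218, 226, 234, 228, 238, 232, 229, 232, 241, 241] home [446, 428, 401, 356, 298, 249, 230, 221, 222, 233, 237, 228, 230, 238, 238, 232, 247, 245]
```

The lid's lower edge sits where a fully closed lid should (243.0 px against a predicted 244.0, the same -1 px offset as before closing). One probe stroke to see whether the lever now stops differently.

drive_tool:
  deltas:
    - {"hand": 0, "offset": [0.3, -0.2, -3], "angular": [0, 0, 0]}
    - {"hand": 0, "offset": [0.3, -0.3, -5], "angular": [0, 0, 0]}
    - {"hand": 0, "offset": [0.3, -0.3, -6], "angular": [0, 0, 0]}
    - {"hand": 0, "offset": [0.3, -0.3, -6], "angular": [0, 0, 0]}

```text
time: 26.8
tool_pos: [0.6696, -0.1567, 0.2556]
tcp_rot: [3.139, 0.062, 0.002]
wrist_force: [-0.9, -2.2, 4.2]
width: -0.0
```

drive_tool:
  deltas:
    - {"hand": 0, "offset": [0, 0, -1], "angular": [0, 0, 0]}
    - {"hand": 0, "offset": [0, 0, -2], "angular": [0, 0, 0]}
    - {"hand": 0, "offset": [0, 0, -2.4], "angular": [0, 0, 0]}
    - {"hand": 0, "offset": [0, 0, -2.4], "angular": [0, 0, 0]}

```text
time: 27.3
tool_pos: [0.6699, -0.1567, 0.2392]
tcp_rot: [3.137, 0.063, 0.008]
wrist_force: [-9.4, -1.6, 25.8]
width: -0.0
```

The free play here (4 N at 0.2556), and the narrow bright gap before stroke 1 that vanished after it, fit a ram start at 0.009. Stroke 4 then reached the last tooth (0.049) and the later strokes just pressed on a closed lid. Now I move to the release pad.

drive_tool:
  deltas:
    - {"hand": 0, "offset": [0, 0, 5], "angular": [0, 0, 0]}
    - {"hand": 0, "offset": [0, 0, 10], "angular": [0, 0, 0]}
    - {"hand": 0, "offset": [0, 0, 15], "angular": [0, 0, 0]}
    - {"hand": 0, "offset": [-0.3, 5, 15], "angular": [0, 0, 0]}
    - {"hand": 0, "offset": [-0.6, 11, 15], "angular": [0, 0, 0]}
    - {"hand": 0, "offset": [-0.7, 17, 15], "angular": [0, 0, 0]}
    - {"hand": 0, "offset": [-0.7, 22, 15], "angular": [0, 0, 0]}
    - {"hand": 0, "offset": [-0.7, 25.2, 15], "angular": [0, 0, 0]}

```text
time: 28.3
tool_pos: [0.6611, 0.1, 0.3806]
tcp_rot: [-3.139, -0.067, 0.003]
wrist_force: [0.3, -0.4, -0.6]
width: 0.002
```

drive_tool:
  deltas:
    - {"hand": 0, "offset": [0, 0, -4], "angular": [0, 0, 0]}
    - {"hand": 0, "offset": [0, 0, -7], "angular": [0, 0, 0]}
    - {"hand": 0, "offset": [0, 0, -8.5], "angular": [0, 0, 0]}
    - {"hand": 0, "offset": [0, 0, -8.5], "angular": [0, 0, 0]}

```text
time: 28.8
tool_pos: [0.6612, 0.0967, 0.2946]
tcp_rot: [-3.141, -0.063, 0.005]
wrist_force: [-0.3, -0.1, 0.3]
width: 0.003
```

drive_tool:
  deltas:
    - {"hand": 0, "offset": [0, 0, -1], "angular": [0, 0, 0]}
    - {"hand": 0, "offset": [0, 0, -1.7], "angular": [0, 0, 0]}
    - {"hand": 0, "offset": [0, 0, -2.1], "angular": [0, 0, 0]}
    - {"hand": 0, "offset": [0, 0, -2.1], "angular": [0, 0, 0]}
    - {"hand": 0, "offset": [0, 0, -2.1], "angular": [0, 0, 0]}

```text
time: 29.42
tool_pos: [0.6622, 0.0965, 0.2755]
tcp_rot: [3.141, 0.063, 0.0]
wrist_force: [0.3, -0.1, 2.8]
width: -0.004
```

drive_tool:
  deltas:
    - {"hand": 0, "offset": [0, 0, -0.2], "angular": [0, 0, 0]}
    - {"hand": 0, "offset": [0, 0, -0.4], "angular": [0, 0, 0]}
    - {"hand": 0, "offset": [0, 0, -0.5], "angular": [0, 0, 0]}
    - {"hand": 0, "offset": [0, 0, -0.5], "angular": [0, 0, 0]}
    - {"hand": 0, "offset": [0, 0, -0.5], "angular": [0, 0, 0]}
    - {"hand": 0, "offset": [0, 0, -0.5], "angular": [0, 0, 0]}
    - {"hand": 0, "offset": [0, 0, -0.5], "angular": [0, 0, 0]}

```text
time: 30.3
tool_pos: [0.6623, 0.0966, 0.2711]
tcp_rot: [-3.141, -0.063, -0.001]
wrist_force: [-0.2, 1.3, 4.7]
width: 0.004
```

drive_tool:
  deltas:
    - {"hand": 0, "offset": [0, 0, 3], "angular": [0, 0, 0]}
    - {"hand": 0, "offset": [0, 0, 8], "angular": [0, 0, 0]}
    - {"hand": 0, "offset": [0, 0, 11], "angular": [0, 0, 0]}
    - {"hand": 0, "offset": [-5, 0, 12], "angular": [0, 0, 0]}
    - {"hand": 0, "offset": [-11, 0, 12], "angular": [0, 0, 0]}
    - {"hand": 0, "offset": [-17, 0, 12], "angular": [0, 0, 0]}
    - {"hand": 0, "offset": [-22, -3, 12], "angular": [0, 0, 0]}
    - {"hand": 0, "offset": [-22, -7, 12], "angular": [0, 0, 0]}

```text
time: 31.3
tool_pos: [0.4389, 0.0265, 0.39]
tcp_rot: [3.141, 0.067, -0.0]
wrist_force: [1.4, -1.1, 1.2]
width: 0.003
```

drive_tool:
  deltas:
    - {"hand": 0, "offset": [0, -6, 0], "angular": [0, 0, 0]}
    - {"hand": 0, "offset": [0, -12, 0], "angular": [0, 0, 0]}
    - {"hand": 0, "offset": [0, -18, 0], "angular": [0, 0, 0]}
    - {"hand": 0, "offset": [0, -18, 0], "angular": [0, 0, 0]}

```text
time: 31.8
tool_pos: [0.4411, -0.1573, 0.3889]
tcp_rot: [3.14, 0.052, -0.004]
wrist_force: [0.3, 0.4, 0.6]
width: 0.003
```

```bash
python3 - <<'E'
from h import *
t=cam("top")["frame"];f=np.mean([cam("scene")["frame"].astype(float) for _ in range(3)],0)
for x in (216,220,224): print("col",x,[int(f[y,x].sum()) for y in range(216,250)])
st=bot.read_state();print(st["tool_pos"],st["wrist_force"],st["time"])
b=cv2.resize(f[150:280,180:270].astype(np.uint8),(400,578),interpolation=cv2.INTER_CUBIC)
a=cv2.resize(t[80:250,130:400],(400,252),interpolation=cv2.INTER_CUBIC);a2=cv2.resize(t[120:200,220:290],(371,320)[:2],interpolation=cv2.INTER_CUBIC)
o=np.zeros((578,800,3),np.uint8);o[:252,:400]=a;o[255:575,:371]=a2;o[:,400:]=b
cv2.imwrite("pics/released.png",np.clip(o*1.3,0,255).astype(np.uint8))
E
```

```text
col 216 [92, 146, 207, 262, 289, 326, 368, 410, 448, 466, 473, 471, 465, 469, 470, 467, 457, 427, 387, 347, 309, 256, 220, 198, 190, 194, 207, 219, 219, 220, 219, 217, 221, 230]
col 220 [55, 51, 52, 55, 52, 47, 85, 137, 265, 388, 455, 470, 472, 472, 451, 388, 272, 134, 57, 39, 12, 26, 31, 29, 28, 35, 78, 155, 209, 228, 234, 228, 231, 226]
col 224 [55, 50, 51, 58, 63, 49, 51, 49, 71, 119, 186, 277, 368, 414, 401, 303, 164, 58, 34, 20, 13, 16, 27, 18, 13, 40, 69, 138, 202, 226, 232, 231, 229, 232]
[ 0.44201177 -0.15247133  0.38984927] [-0.30285363 -0.02610187 -0.65303721] 32.0
```

View pics/released.png

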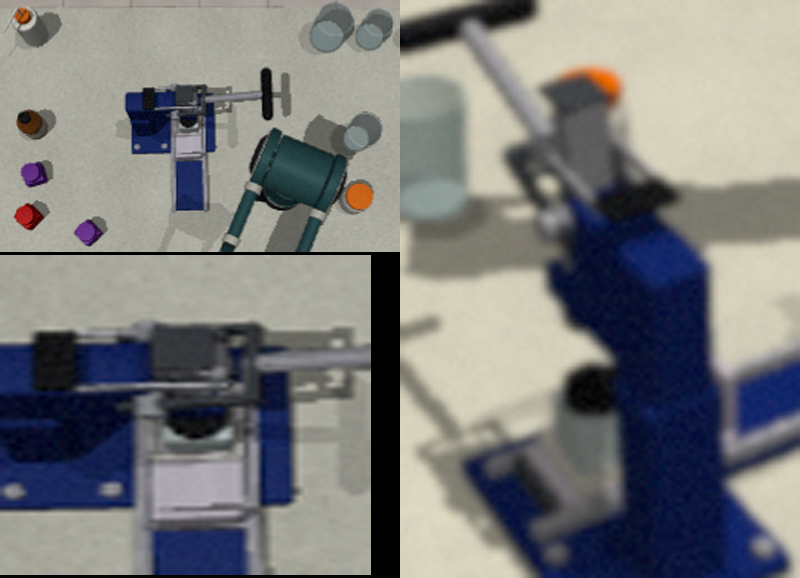

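```bash
python3 -c "
from workcell import bot
print(bot.finish_job(), bot.read_state()['time'])"
```

```text
the job is handed in; nothing more can be done
the job is handed in; nothing more can be done
```

The job is handed in, at about 32 s of the 72 s allowed; no verdict was reported. The jar is closed and standing in its nest under the press, with the ram all the way up.

**What I did**
- I set the jar down to the nest floor. It touched the bevel on the way in, so I shifted it 2 mm back.
- I pushed the slide until it stopped hard (14 N).
- I made four full lever strokes, then three more that stopped on the closed lid.
- I pushed the release pad down to its stop and moved the arm clear.

**Last checks**
- **Ram:** the ram pad is back at its top position in the side view.
- **Lid:** its lower edge dropped about 1.75 px, against the 1.6 px that 6 mm should give. That puts it fully home to within roughly half a millimetre.
- **Surroundings:** the press area and the containers in the top view look undisturbed. The arm was touching nothing.

**What did not fully agree**
- **Lever stop:** the lever's final stop was springy, not solid. It sat at about 0.34 rad under 26 N and 0.39 rad under 48 N, against the stated 0.39. I never read the last tooth's position directly.
- **Push force:** I pushed the T-bar with the fingertips at up to about 48 N for a moment. I took the 40 N limit to cover only the arm and the gripper's body.
- **Scene camera:** it disagreed with the top camera by about 4–5 mm on where the jar stood. I relied on the top view.

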